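# Present a panel meter to the inspection camera

### The job

First turn the focus knob on the grey control box until its white pointer points at the orange mark. Then draw the meter with the red band up out of its slot in the black rack and hold it, right way up, in front of the inspection camera: dial centred on the lens and square to it (the lens looks down at a slant, so the meter must lean back), about 10 cm away. Finish while still holding it there, still, in the gripper; do not touch the camera, and leave the other meters, the tin and the screwdriver where they are.

Things in the scene. Friction and masses are not known exactly. Their poses are not given: they have to be found in the camera images.
- focus_box: Grey control box, fixed, 130 (x) x 110 (y) x 50 mm high, origin at the centre of its underside. On its top an orange mark, a 27 x 6 mm line, runs from the knob along the box's +x axis (the side away from the robot); the smaller white ticks are only decoration. The knob's axis is vertical through the box's centre.
- focus_knob (a joint): Angle of the focus knob, rad. It grows as the knob turns clockwise seen from above, range 0 to 2.4. It reads 1.30 when the white pointer is at the orange mark (so the pointer stands 1.3 rad anticlockwise of the box's +x axis at 0). It stays where it is left; turning takes about 0.03 N m.
- knob_grip (a point): Point on the knob's axis at the height to grip, 76 mm above the table. The knob is a black upright bar 46 x 12 mm and 26 mm high (its top 4 mm above this point) on a disc 54 mm in diameter and 4 mm thick that lies on the box top. Its frame turns with the knob: x along the bar to the end with the white pointer line, y across the 12 mm width, z up.
- rack: Black rack, fixed, 200 (x) x 84 (y) x 30 mm high, origin at the centre of its underside. Three slots, at -60, 0 and +60 mm along its x axis, each 24 (x) x 52 (y) mm, 18 mm deep (slot floor 12 mm above the table); one meter stands in each, in any order, all faces towards the rack's +x.
- red_meter: The meter to take: white panel meter with a red band below its dial and a red stripe on its top. 20 mm thick (x), 48 mm wide (y), 66 mm tall (z), 60 to 130 g. Origin at the centre of its underside; +x points out of the dial face, z to its top. In its slot 48 mm of it stands above the rack. It can be gripped across its 48 mm width.
- red_dial (a point): Centre of the red meter's dial on the front face: 10 mm forward (x) and 38 mm up (z) from the meter's origin. Axes as the meter's.
- camera_head: Inspection camera's cylindrical head, fixed, white with an orange ring, 42 mm in diameter and 92 mm long. Origin at the centre of the lens front (300 mm above the table). Its +x axis runs from the lens back through the head, 40 degrees upward; the lens looks along -x, down towards the robot's side. y is level, z is the camera's up. A meter held squarely and right way up has the same axes as this frame.
- camera_stand: Camera stand, fixed: round foot 110 mm in diameter, post 16 mm in diameter and 385 mm high with a small clamp; origin under the post on the table. The lens lies 75 mm from the post axis on the stand's -x side.
- blue_meter: Another meter, blue band and stripe, same size and origin as the red one. To be left in its slot.
- green_meter: Another meter, green band and stripe, same size and origin as the red one. To be left in its slot.
- flux_tin: Round brass tin with amber top, 64 mm in diameter, 22 mm high, origin under its centre. To be left alone.
- screwdriver: Screwdriver with orange handle lying on the table, along its x axis. To be left alone.

How it is judged:
By the outcome, as a careful person would: the job done as asked, in the order asked, and still so for the second after the job is handed in, while the arm keeps its last pose, push and grip.
It also fails if it takes over 54 s, if anything falls off the work surface, if the arm or the gripper's body presses on something with over 40 N, if the wrist force passes 120 N, or if a joint passes its speed limit or range.

### The arm

A 7-joint arm with a two-finger parallel gripper is mounted at the origin on the work surface. World frame = base frame: x ahead of the robot, y to its left, z up, the work surface at z = 0. Lengths are in m, angles in rad, forces in N, time in s.
With the tool pointing down it reaches from about 0.4 to 0.85 m from the base axis. Payload 4.5 kg.
Tool frame: the origin (TCP) lies on the centre line of the jaws, within the pads' length; the fingertips stand 22 mm ahead of it and the grasp point (between the pads) lies 3 mm ahead of it; z points along the fingers, x is the direction in which the jaws open and shut, and the axes are right-handed (so a half turn about z gives the same grasp; the last joint's range is limited). The gripper opens to 85 mm and grips with 20 to 120 N. Pads are 22 mm wide; open, the fingers measure 114 mm over their backs; the gripper's body (76 mm by 85 mm) begins 54 mm behind the grasp point. The pads swing forward as they close: fully open they stand 13 mm farther back than shut.
Start: joints at [-1.282, 0.689, -0.195, 1.565, 0.157, 0.902, -0.215], TCP at [0.158, 0.605, 0.227] pointing down, gripper open.
Joint ranges: [-3.01, 3.01], [-0.46, 2.08], [-1.47, 1.51], [0.13, 2.56], [-1, 4.14], [0.04, 2.09], [-2.66, 2.66]. Speed limits (rad/s): [2.57, 2.57, 3.14, 3.14, 3.14, 3.14, 3.14].

### API

Orientations are given as a rotation vector (axis times angle).
In Python, from workcell import r gives the robot as it stands. The module is installed in compiled form; this text tells all that it offers. Calls block until the motion is done:
- r.goto(position, orientation): joint-space move of the TCP to a pose.
- r.move_straight(position, vel=0.15, orientation=None, stop_force=None): straight line of the TCP; orientation=None keeps the orientation; vel is the mean speed in m/s. With stop_force (N) it stops when the force on the tool has changed by that much, and returns True; else False.
- r.move_joints(angles): joint-space move.
- r.grip(opening, effort=None): finger opening in m; effort is the grip in N (None keeps the last); returns when the fingers have stopped.
- r.pause(seconds).
- r.ik(position, orientation): joint angles nearest the present ones, or None.
- r.sense(): the state.
- r.snapshot(name): name is "side" or "top"; returns a dict with "img" (384x512x3 uint8, blue, green, red), "z_map" (384x512 float32, m along the optical axis (not along the pixel's ray), 0 where there is no reading), "camera_matrix" (3x3 intrinsics, pixels), "origin" and "rotation" of the camera in the world. Camera axes: x right, y down, z forward; pixel columns grow to the right and rows downward; lengths in m; the calibration is good to about 2 mm. A picture is of the moment at which its call begins.
A pose or a line that the arm cannot do raises r.MotionError and nothing moves.
- r.job_done(): hands the job in, once; it reports no verdict.
The state is a dict: "time": time; "joint_positions": joint angles; "qd": joint speeds; "effort": joint torques, N m; "eef_pos": TCP position; "tool_rot": TCP orientation; "ft_force": force on the tool from outside, world axes, zero at the start; "wrist_torque": the same for the moment, N m; "opening": finger opening in m.
Only numpy, scipy, OpenCV 4.12 (cv2) and the standard library are available. Lean on these libraries where they do the work, as an engineer would, in place of code of your own. Each camera call takes 0.05 s, during which the arm holds its last target. There are 200 camera calls.

## Working session

There is one attempt and no reset: what is moved stays moved. The work goes in short steps, each a Python script; the robot and the scene stay as the last script left them, time stands still between calls to the robot, and variables do not carry over. Pictures are saved under pics/ and viewed, about 8 in all and at most 12, crops included, and the job is handed in when it is done.

```bash
mkdir -p pics
cat > h.py <<'E'
import numpy as np, cv2
from scipy.spatial.transform import Rotation as R
from workcell import r
def snap(n):
    s=r.snapshot(n); np.savez('%s.npz'%n,**s); return s
def cloud(s):
    K=np.array(s['camera_matrix']);z=s['z_map'];v,u=np.mgrid[:384,:512]
    p=np.stack([(u-K[0,2])/K[0,0]*z,(v-K[1,2])/K[1,1]*z,z],-1)
    return p@np.array(s['rotation']).T+np.array(s['origin'])
E
python3 - <<'E'
from h import *
for n in('side','top'):
    s=snap(n);cv2.imwrite(f'pics/{n}0.png',cv2.resize(s['img'],(800,600),interpolation=cv2.INTER_CUBIC))
    print(n,s['origin'],np.round(s['rotation'],3).tolist(),s['camera_matrix'])
print(r.sense())
E
```

```text
side [ 0.02893658 -0.74566827  1.00646776] [-2.187, 0.674, -0.323] [[486.62060437   0.         259.99696241]
 [  0.         486.62060437 196.46784856]
 [  0.           0.           1.        ]]
top [0.43104283 0.05455439 1.35384137] [-2.149, 2.117, -0.144] [[448.92020727   0.         259.58679928]
 [  0.         448.92020727 196.10539855]
 [  0.           0.           1.        ]]
{'time': 0.1, 'joint_positions': array([-1.28221493,  0.68992822, -0.1945236 ,  1.56626174,  0.1572977 ,
        0.90254379, -0.21513375]), 'qd': array([-0.0002342 , -0.00127515,  0.00276994, -0.00305184,  0.00097258,
       -0.00060342, -0.0003548 ]), 'effort': array([-3.62417100e-03, -5.40593863e+01, -1.27140015e+00, -1.58983219e+01,
        9.38554789e-03,  4.43860845e-03, -7.66216914e-06]), 'eef_pos': array([0.15741003, 0.60421267, 0.22604104]), 'tool_rot': array([ 2.48469717e+00,  1.92055734e+00, -2.04472546e-03]), 'ft_force': array([-0.38255675,  0.49908268,  0.02364944]), 'wrist_torque': array([-0.05327373,  0.06820366, -0.01537399]), 'opening': 0.08556588631418291}
```

View pics/top0.png

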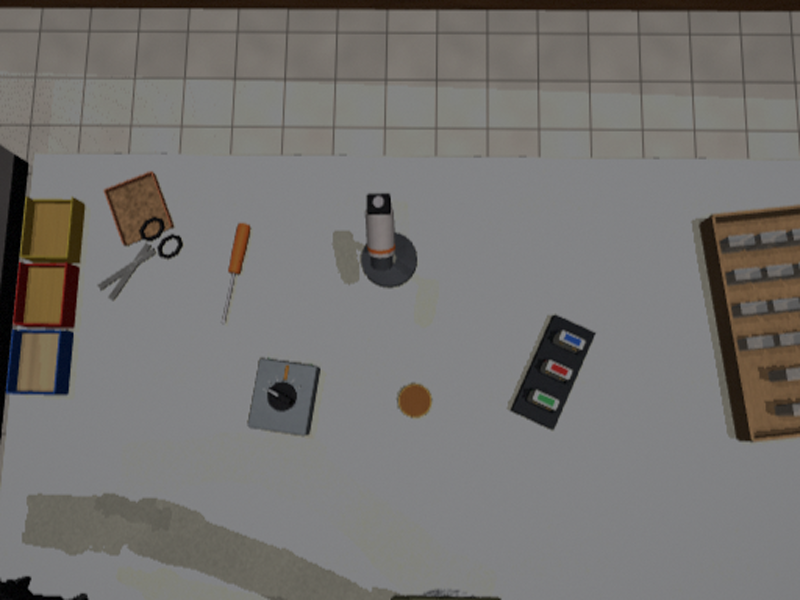

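View pics/side0.png

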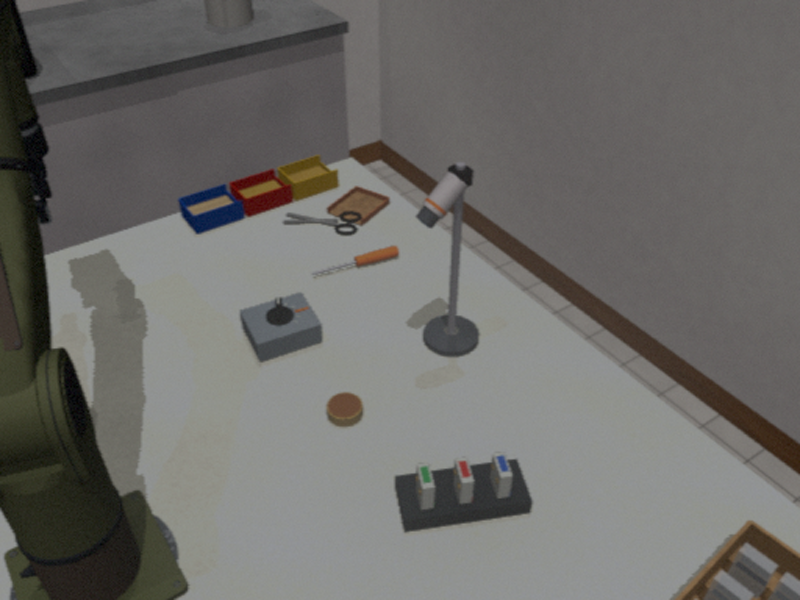

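```bash
sed -i "s/np.array(s\['rotation'\]).T/R.from_rotvec(s['rotation']).as_matrix().T/" h.py
python3 - <<'E'
from h import *
def c(s,x,y,w,h): return cv2.convertScaleAbs(cv2.resize(s['img'][y:y+h,x:x+w],(400,300),interpolation=cv2.INTER_CUBIC),alpha=1.5)
T=dict(np.load('top.npz'));S=dict(np.load('side.npz'))
im=np.vstack([np.hstack([c(T,150,222,64,48),c(T,320,198,104,78)]),np.hstack([c(S,250,98,80,60),c(S,248,280,100,75)])])
cv2.imwrite('pics/crop.png',im)
P=cloud(T);Q=cloud(S)
def rect(P,zl,zh,u0,v0,u1,v1):
    m=P[v0:v1,u0:u1].reshape(-1,3);m=m[(m[:,2]>zl)&(m[:,2]<zh)]
    a=cv2.minAreaRect((m[:,:2]*1000).astype(np.float32));return len(m),np.round(np.array(a[0]),1),np.round(a[1],1),round(a[2],1),m[:,2].mean().round(4)
print('table z',np.median(P[280:300,200:300,2]),np.median(Q[170:190,250:270,2]))
print('box',rect(P,.04,.06,155,225,210,285))
print('rack',rect(P,.02,.04,320,195,390,280))
print('tin',rect(P,.015,.04,245,240,285,275))
for n,b in dict(blue=(350,207,382,227),red=(340,226,372,247),green=(332,246,364,266)).items():print(n,rect(P,.065,.09,*b))
print('foot',rect(P,.008,.03,225,140,275,190))
for n,A in(('top',P),('side',Q)):
    m=A.reshape(-1,3);m=m[(m[:,2]>.25)&(m[:,2]<.5)&(m[:,0]>.45)&(m[:,0]<.9)&(abs(m[:,1])<.35)]
    print(n,len(m),m.min(0),m.max(0)); np.save(n+'_head.npy',m)
m=Q.reshape(-1,3);m=m[(m[:,2]>.1)&(m[:,2]<.28)&(m[:,0]>.55)&(m[:,0]<.9)&(abs(m[:,1])<.25)];print('post side',len(m),np.median(m,0),m.min(0),m.max(0))
E
```

```text
table z -0.0007053081862079535 0.00045758747087720764
box (1625, array([460.6, 306.7]), array([111.2, 129.8]), 82.6, np.float64(0.0498))
rack (1489, array([ 516.1, -199.2]), array([ 84.9, 200.9]), 65.9, np.float64(0.0296))
tin (362, array([457. ,  61.7]), array([60.2, 60.2]), 45.9, np.float64(0.0218))
blue (126, array([ 570.1, -223. ]), array([47.8, 20.4]), 66.4, np.float64(0.0772))
red (131, array([ 515.6, -199. ]), array([48.4, 20.5]), 67.5, np.float64(0.0765))
green (130, array([ 461.1, -174.8]), array([47.8, 20.5]), 65.4, np.float64(0.0769))
foot (617, array([725.6, 113.5]), array([ 98.5, 107.3]), 25.8, np.float64(0.0153))
top 800 [0.64630012 0.09380775 0.29383668] [0.74767796 0.13572137 0.38858452]
side 841 [0.64436487 0.09170238 0.25137268] [0.74513832 0.13521785 0.3889432 ]
post side 287 [0.72621325 0.11267151 0.19566944] [0.72051436 0.10557312 0.10015093] [0.738737   0.12416383 0.27645037]
```

View pics/crop.png

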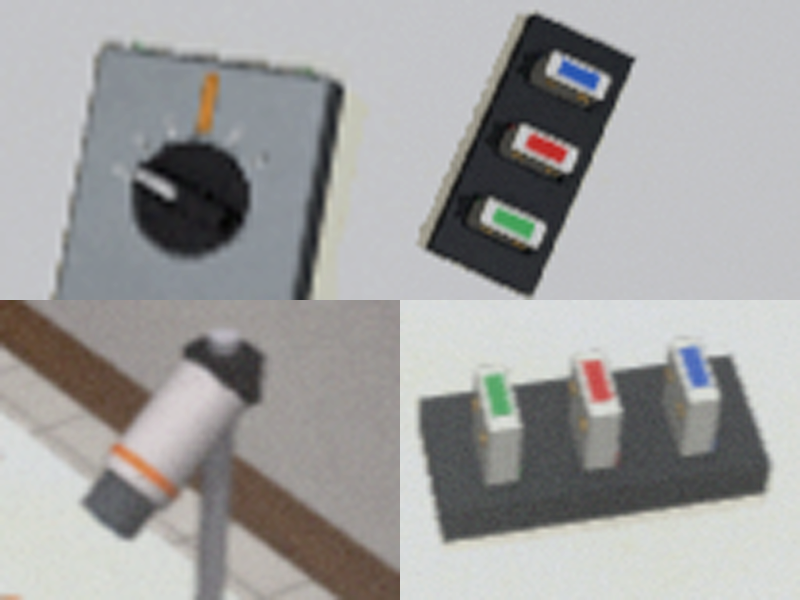

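The pictures show: pointer at crop (137,172), about 70° anticlockwise of the orange mark. In the rack, red is the middle meter. Brass terminals face the robot, so the dials face world +x (yaw about -24°). The lens points towards the robot. Next I refine the knob angle and head pose and check IK.

```bash
cat >> h.py <<'E'
def down(xdir):  # tool down, tool x at yaw xdir
    c,s=np.cos(xdir),np.sin(xdir)
    return R.from_matrix(np.array([[c,s,0],[s,-c,0],[0,0,-1]]))
def camR(yaw):
    return R.from_euler('ZY',[yaw,-np.radians(40)])
E
python3 - <<'E'
from h import *
from scipy.optimize import least_squares
T=dict(np.load('top.npz'));P=cloud(T);Q=cloud(dict(np.load('side.npz')))
for n,A in(('top',P),('side',Q)):
    m=A.reshape(-1,3);m=m[(np.hypot(m[:,0]-.4606,m[:,1]-.3067)<.035)&(m[:,2]>.066)&(m[:,2]<.1)]
    print('bar',n,len(m),m.mean(0),cv2.minAreaRect((m[:,:2]*1000).astype(np.float32)) if len(m)>4 else '')
# pointer pixels -> world at z=.08
K=T['camera_matrix'];Rm=R.from_rotvec(T['rotation']).as_matrix();o=T['origin']
def ray(u,v,z):
    d=Rm@np.array([(u-K[0,2])/K[0,0],(v-K[1,2])/K[1,1],1]);return (o+d*(z-o[2])/d[2])[:2]
f=lambda x,y,z:ray(150+x/6.25-.4,222+y/6.25-.4,z)
a,b,e=f(137,172,.08),f(172,192,.08),f(240,222,.08);print('ptr',a,b,e,np.degrees(np.arctan2(*(a-e)[::-1])),np.degrees(np.arctan2(*(a-b)[::-1])))
a,b=f(212,75,.05),f(205,130,.05);print('mark',a,b,np.degrees(np.arctan2(*(a-b)[::-1])))
def fit(m):
    def loc(p): return (m-np.array([p[0],p[1],.3]))@camR(p[2]).as_matrix()
    def res(p):
        q=loc(p);k=(q[:,0]>.005)&(q[:,0]<.07)
        return np.where(k,np.hypot(q[:,1],q[:,2])-.021,0)
    s=least_squares(res,[.655,.115,0],loss='soft_l1',f_scale=.001,x_scale=[.01,.01,.1],diff_step=1e-4)
    q=loc(s.x);return s.x,q.min(0),np.percentile(q[:,0],[1,5]),np.sqrt(np.median(res(s.x)**2))
t,sd=np.load('top_head.npy'),np.load('side_head.npy')
for m in(t,sd,np.vstack([t,sd])):print('head',fit(m))
m=Q.reshape(-1,3);m=m[(m[:,2]>.05)&(m[:,2]<.24)&(m[:,0]>.65)&(m[:,0]<.8)&(abs(m[:,1]-.11)<.05)]
s=least_squares(lambda p:np.hypot(m[:,0]-p[0],m[:,1]-p[1])-.008,[.73,.115],loss='soft_l1',f_scale=.001);print('post',s.x)
E
```

```text
bar top 74 [0.460551   0.30581185 0.07846935] ((460.40875244140625, 306.2234802246094), (46.291378021240234, 11.869604110717773), 63.018611907958984)
bar side 55 [0.45769101 0.30343357 0.0779686 ] ((460.30596923828125, 307.91607666015625), (47.7725944519043, 10.07477855682373), 61.60834503173828)
ptr [0.47221647 0.32607202] [0.46348491 0.30977806] [0.45054198 0.27840253] 65.54952836800555 61.81417453971162
mark [0.51859129 0.29950739] [0.49304781 0.30168958] -4.882937228134484
head (array([0.65874568, 0.11328633, 0.04155162]), array([-0.00248534, -0.0209864 , -0.00687663]), array([-0.00020057,  0.00698537]), np.float64(3.977662715934205e-05))
head (array([ 0.66056044,  0.11901826, -0.09782813]), array([-0.00499643, -0.02562904, -0.08315414]), array([-0.0018717 ,  0.00492422]), np.float64(0.001155027574851527))
head (array([ 0.65550244,  0.11903557, -0.07424315]), array([-0.00097808, -0.02570086, -0.08637979]), array([0.00252861, 0.00893035]), np.float64(0.00042835991552419433))
post [0.73086211 0.1179778 ]
```

```bash
cat > head.py <<'E'
from h import *
from scipy.optimize import least_squares
P=cloud(dict(np.load('top.npz')));Q=cloud(dict(np.load('side.npz')))
m=P.reshape(-1,3);f=m[(m[:,2]>.01)&(m[:,2]<.03)&(np.hypot(m[:,0]-.726,m[:,1]-.114)<.07)]
h=cv2.convexHull((f[:,:2]*1e3).astype(np.float32));print('foot enclosing',cv2.minEnclosingCircle(h), f[:,:2].min(0),f[:,:2].max(0))
t,sd=np.load('top_head.npy'),np.load('side_head.npy')
for n,m in(('top',t),('side',sd),('both',np.vstack([t,sd]))):
    p=np.array([.657,.116,0.])
    for it in range(15):
        loc=lambda p,m:(m-np.array([p[0],p[1],.3]))@camR(p[2]).as_matrix()
        q=loc(p,m);d=np.hypot(q[:,1],q[:,2]);k=(q[:,0]>.006)&(q[:,0]<.062)&(abs(d-.021)<.006);mm=m[k]
        fr=m[(abs(q[:,0])<.004)&(d<.018)]
        p=least_squares(lambda p:(lambda q:np.hypot(q[:,1],q[:,2])-.021)(loc(p,mm)),p,loss='soft_l1',f_scale=.001,x_scale=[.01,.01,.1]).x
    q=loc(p,mm);print(n,len(mm),len(fr),p,'rms',np.std(np.hypot(q[:,1],q[:,2])),'post',p[:2]+.075*np.array([np.cos(p[2]),np.sin(p[2])]),'front x',np.percentile(loc(p,m[np.hypot(*loc(p,m)[:,1:].T)<.022])[:,0],[.5,2,98,99.5]))
for lo,hi in((.05,.1),(.1,.15),(.15,.24)):
    m=Q.reshape(-1,3);m=m[(m[:,2]>lo)&(m[:,2]<hi)&(m[:,0]>.65)&(m[:,0]<.8)&(abs(m[:,1]-.11)<.05)]
    print('post pts',len(m),m.mean(0),m.min(0),m.max(0))
E
python3 head.py
python3 - <<'E'
from h import *
b=np.radians(63.0)
for k in (1,-1):
    o=down(b+k*np.pi/2).as_rotvec();print('knob',k,r.ik([.4606,.3065,.081],o))
for k in (1,-1):
    print('meter',k,r.ik([.5158,-.199,.063],down(np.radians(-23.9)+k*np.pi/2).as_rotvec()))
C=camR(0);Cm=C.as_matrix()
for k in(1,-1):
  for tilt in (0,-15,-30,15):
    # tool axes in meter frame: z=-z tilted about y ; x = k*y
    M=R.from_euler('y',tilt,degrees=True)*R.from_matrix(np.array([[0,k,0],[k,0,0],[0,0,-1.]]))
    o=(C*M).as_rotvec(); g=np.array([.657,.116,.3])+Cm@np.array([-.1-.01,0,.010])-.003*(C*M).as_matrix()[:,2]
    print('hold',k,tilt,g,r.ik(g,o))
E
```

```text
foot enclosing ((730.5697021484375, 115.75238800048828), 54.60370635986328) [0.67653267 0.06242362] [0.78382764 0.16972722]
top 344 22 [0.65855172 0.11403262 0.02170981] rms 0.0021075656502519084 post [0.73353405 0.11566073] front x [-0.00093518  0.00110961  0.11540284  0.11686452]
side 329 8 [ 0.65645648  0.1215708  -0.14503615] rms 0.002318594672777399 post [0.73066904 0.11073119] front x [0.00082146 0.00305676 0.11501963 0.11691823]
both 664 20 [ 0.65778231  0.12007873 -0.13128498] rms 0.0022275291057249178 post [0.7321369  0.11026062] front x [-0.00019504  0.00201893  0.11565946  0.11747183]
post pts 71 [0.72726442 0.1133188  0.07517449] [0.72132903 0.10554386 0.05013841] [0.73556403 0.12286837 0.09904791]
post pts 76 [0.72712932 0.11364405 0.12697339] [0.72066171 0.10560428 0.10015093] [0.738737   0.12397406 0.14996399]
post pts 140 [0.72720916 0.1130511  0.19666509] [0.72051436 0.10557312 0.15095665] [0.73826786 0.12416383 0.23986344]
knob 1 [-0.38190939  0.85453072 -0.49446491  1.88861601  0.710265    0.58112419
  1.32498126]
knob -1 [-0.73026828  0.81974641  0.10160056  1.907
[... 268 characters left out ...]
.23925194] [-0.27996991  0.53088919 -0.25372788  2.37355937  2.30978278  0.57666869
 -1.14095889]
hold 1 -15 [0.56384978 0.116      0.23867454] None
hold 1 -30 [0.56348816 0.116      0.23797987] None
hold 1 15 [0.56503938 0.116      0.23967273] [-0.43757227  0.4897366   0.09634968  2.13683139  0.77977578  0.14952249
  0.45658652]
hold -1 0 [0.56437887 0.116      0.23925194] [-0.31806471  0.52825655 -0.19590487  2.37546949  2.35229865  0.55652916
  1.95561926]
hold -1 -15 [0.56384978 0.116      0.23867454] None
hold -1 -30 [0.56348816 0.116      0.23797987] None
hold -1 15 [0.56503938 0.116      0.23967273] [-0.64243836  0.52216726  0.41408056  2.14543334 -0.63965224  0.11426762
 -1.27020459]
```

Run:
```python
from h import *
from scipy.optimize import least_squares
t,sd=np.load('top_head.npy'),np.load('side_head.npy')
loc=lambda p,m:(m-np.array([p[0],p[1],.3]))@camR(p[2]).as_matrix()
for n,m in(('top',t),('side',sd)):
    q=loc([.657,.1165,0],m)
    print(n)
    for a in np.arange(-.005,.12,.01):
        k=(q[:,0]>a)&(q[:,0]<a+.01)&(abs(q[:,1])<.03)&(abs(q[:,2])<.03);
        if k.sum()>4: print('%.3f n%d y %s zmax/min %s'%(a,k.sum(),np.round([q[k,1].min(),q[k,1].max(),(q[k,1].min()+q[k,1].max())/2],4),np.round([q[k,2].max(),q[k,2].min()],4)))
def res(v,sets):
    out=[]
    for i,m in enumerate(sets):
        q=loc(v[:3],m-np.r_[v[4+3*i:7+3*i]]);out.append(np.hypot(q[:,1],q[:,2])-.021)
    return np.r_[np.concatenate(out)/.001, (v[4:]/.001)*5, (v[:2]+.075*np.array([np.cos(v[2]),np.sin(v[2])])-[.731,.117])/.0015*5]
sets=[]
for m in(t,sd):
    q=loc([.657,.1165,0],m);sets.append(m[(q[:,0]>.025)&(q[:,0]<.085)&(np.hypot(q[:,1],q[:,2])<.03)])
v=least_squares(lambda v:res(v,sets),np.r_[.657,.1165,0,0,np.zeros(6)],loss='soft_l1',x_scale=[.01,.01,.1,.01]+[.001]*6).x
print(v.round(4)); 
for i,m in enumerate(sets):
    q=loc(v[:3],m-v[4+3*i:7+3*i]);print(len(m),np.hypot(q[:,1],q[:,2]).mean(),np.hypot(q[:,1],q[:,2]).std())
```

```text
top
-0.005 n26 y [-0.0197  0.0109 -0.0044] zmax/min [ 0.0173 -0.0084]
0.005 n53 y [-0.0178  0.0135 -0.0022] zmax/min [0.0224 0.0029]
0.015 n40 y [-0.0225  0.015  -0.0037] zmax/min [0.0222 0.0021]
0.025 n69 y [-0.0227  0.0176 -0.0026] zmax/min [0.0222 0.0029]
0.035 n72 y [-0.0226  0.017  -0.0028] zmax/min [ 0.0238 -0.0002]
0.045 n67 y [-0.0226  0.0168 -0.0029] zmax/min [ 0.0229 -0.0002]
0.055 n67 y [-0.0207  0.0192 -0.0007] zmax/min [0.0249 0.0016]
0.065 n78 y [-0.0207  0.0188 -0.0009] zmax/min [0.023  0.0043]
0.075 n69 y [-0.0207  0.0184 -0.0012] zmax/min [0.0227 0.003 ]
0.085 n69 y [-0.0208  0.0187 -0.001 ] zmax/min [ 0.0242 -0.0076]
0.095 n74 y [-0.0168  0.0148 -0.001 ] zmax/min [0.0218 0.0092]
0.105 n83 y [-0.0166  0.0153 -0.0007] zmax/min [ 0.0235 -0.0027]
0.115 n33 y [-0.0142  0.0154  0.0006] zmax/min [ 0.0172 -0.0036]
side
-0.005 n33 y [-0.0207  0.0112 -0.0047] zmax/min [ 0.0194 -0.0086]
0.005 n51 y [-0.0205  0.0092 -0.0056] zmax/min [ 0.021  -0.0078]
0.015 n56 y [-0.0215  0.0125 -0.0045] zmax/min [ 0.0234 -0.0081]
0.025 n64 y [-0.0248  0.0127 -0.0061] zmax/min [ 0.0265 -0.0069]
0.035 n60 y [-0.024   0.0111 -0.0064] zmax/min [ 0.025  -0.0111]
0.045 n65 y [-0.0232  0.014  -0.0046] zmax/min [ 0.0255 -0.009 ]
0.055 n64 y [-0.0221  0.0133 -0.0044] zmax/min [ 0.0252 -0.0297]
0.065 n70 y [-0.0219  0.0145 -0.0037] zmax/min [ 0.0251 -0.0278]
0.075 n64 y [-0.0221  0.0122 -0.005 ] zmax/min [ 0.0233 -0.0277]
0.085 n67 y [-0.021   0.016  -0.0025] zmax/min [ 0.0247 -0.0107]
0.095 n66 y [-0.0189  0.0187 -0.0001] zmax/min [ 0.025 -0.013]
0.105 n48 y [-0.0183  0.0166 -0.0009] zmax/min [ 0.024  -0.0057]
0.115 n7 y [-0.0137  0.0012 -0.0063] zmax/min [0.0188 0.0023]
[ 6.562e-01  1.132e-01  5.230e-02 -6.241e-01  4.000e-04 -3.000e-04
 -1.000e-03 -2.000e-04  1.300e-03  2.000e-04]
422 0.0209313998993769 0.0014192168634958014
386 0.02118297933063073 0.0023234731121922754
```

Run:
```python
from h import *
o=down(np.radians(63.0-90)).as_rotvec()
r.goto([.4606,.3065,.17],o); r.grip(.04,30)
print(r.move_straight([.4606,.3065,.0815],.1,stop_force=8), r.sense()['eef_pos'],r.sense()['ft_force'])
r.grip(0.0,30); s=r.sense();print(s['opening'],s['joint_positions'],s['ft_force'],s['time'])
q=np.array(s['joint_positions']);q[6]+=1.229;r.move_joints(q)
s=r.sense();print(s['eef_pos'],R.from_rotvec(s['tool_rot']).as_matrix()[:,0],s['ft_force'],s['wrist_torque'],s['time'])
r.grip(.04); r.move_straight([.4606,.3065,.17],.2)
r.goto([.5158,-.199,.2],down(np.radians(-23.9-90)).as_rotvec());r.grip(.085)
s=r.sense();print(s['time'],s['joint_positions'])
t=snap('top');P=cloud(t)
m=P.reshape(-1,3);m=m[(np.hypot(m[:,0]-.4606,m[:,1]-.3067)<.035)&(m[:,2]>.066)&(m[:,2]<.1)]
print('bar',len(m),m.mean(0),cv2.minAreaRect((m[:,:2]*1000).astype(np.float32)))
m=P[225:285,155:210].reshape(-1,3);m=m[(m[:,2]>.04)&(m[:,2]<.06)];print('box',cv2.minAreaRect((m[:,:2]*1000).astype(np.float32)))
a=t['img'][218:278,142:222];s=t['img'][180:285,300:440]
cv2.imwrite('pics/k1.png',cv2.convertScaleAbs(cv2.resize(a,(800,600),interpolation=cv2.INTER_CUBIC),alpha=1.5))
```

```text
False [0.46103661 0.30671407 0.08200417] [-0.60308608 -0.64750204 -0.26932163]
-0.00012914393734281162 [-0.74466282  0.82056953  0.12618851  1.90793283 -0.22447606  0.42634329
 -0.92467364] [0.1734938  0.71834061 0.23284787] 3.6917
[0.4606385  0.30655566 0.08161672] [7.27061901e-01 6.86571876e-01 2.24405525e-04] [0.39941338 0.84283376 0.20093845] [ 0.03544072  0.0171022  -0.03834817] 4.8167
8.2417 [-0.19372141  0.80484793  0.89421103  1.84534539 -0.80085862  0.8991059
 -0.89875988]
bar 74 [0.46077032 0.30622428 0.07856831] ((460.4983215332031, 306.6123352050781), (45.58840560913086, 11.545441627502441), 61.68922424316406)
box ((460.5622253417969, 306.80303955078125), (110.7493896484375, 129.73468017578125), 82.3834228515625)
```

View pics/k1.png

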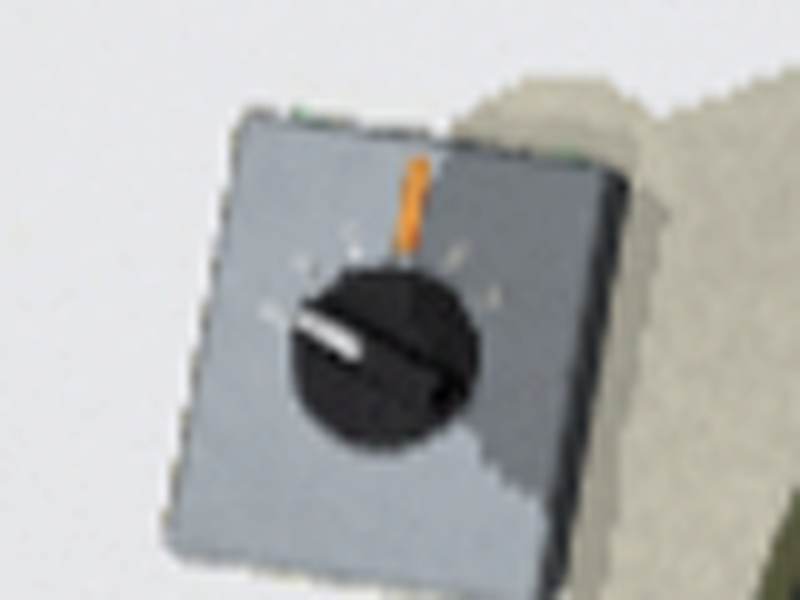

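The view shows the pointer unmoved at (300,318), and the gripper read 0 when closed. So the turn failed, and joint 7 also went the wrong way round. I'll check the gripper reading in air, then regrip and look.

Run:
```python
from h import *
r.grip(0.0,30);a=r.sense();r.pause(.3);print('air',a['opening'],r.sense()['opening'])
r.grip(.04)
o=down(np.radians(62.5-90)).as_rotvec()
r.goto([.4606,.3067,.13],o);print(r.sense()['opening'])
r.move_straight([.4606,.3067,.081],.1,stop_force=8)
s0=r.sense();r.grip(.005,40);s=r.sense();print(s0['opening'],s['opening'],s['eef_pos'],s['wrist_torque'],s['ft_force'],s['time'])
im=[]
t=snap('side');im.append(cv2.resize(t['img'][155:245,130:220],(400,400),interpolation=cv2.INTER_CUBIC))
t=snap('top');im.append(cv2.resize(t['img'][215:285,145:215],(400,400),interpolation=cv2.INTER_CUBIC))
cv2.imwrite('pics/k2.png',cv2.convertScaleAbs(np.hstack(im),alpha=1.5))
```

```text
air -0.0001661289600267099 0.0002572811533861636
0.039975448178738875
0.03993371180745248 0.0051967752693582924 [0.46066469 0.30684443 0.08122801] [ 0.00561769 -0.01519823 -0.02972823] [ 0.0732774  -0.45715011 -0.22192876] 12.7583
```

View pics/k2.png

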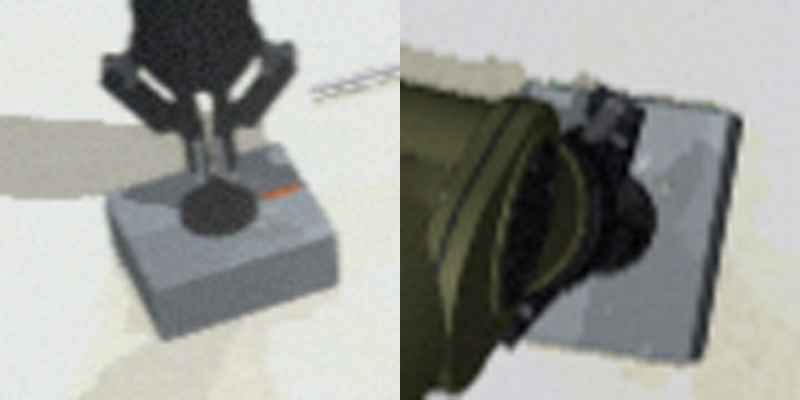

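Pads appear to straddle the bar with a gap, so the opening reading seems to follow the command rather than the object. I'll turn the right way (joint 7 negative) and check.

Run:
```python
from h import *
q=np.array(r.sense()['joint_positions']);a0=R.from_rotvec(r.sense()['tool_rot']).as_matrix()[:,0]
for d in(.25,1.225):
    p=q.copy();p[6]-=d;r.move_joints(p);s=r.sense();a=R.from_rotvec(s['tool_rot']).as_matrix()[:,0]
    print(np.degrees(np.arctan2(a[1],a[0])),s['eef_pos'],s['wrist_torque'],s['opening'],s['ft_force'])
t=snap('side');a=cv2.resize(t['img'][155:245,130:220],(400,400),interpolation=cv2.INTER_CUBIC)
r.grip(.04);r.move_straight([.4606,.3067,.13],.2)
r.goto([.5158,-.199,.2],down(np.radians(-23.9-90)).as_rotvec());r.grip(.085)
t=snap('top');P=cloud(t);print(r.sense()['time'])
m=P.reshape(-1,3);m=m[(np.hypot(m[:,0]-.4606,m[:,1]-.3067)<.035)&(m[:,2]>.066)&(m[:,2]<.1)]
print('bar',len(m),m.mean(0),cv2.minAreaRect((m[:,:2]*1000).astype(np.float32)))
b=cv2.resize(t['img'][220:276,145:201],(400,400),interpolation=cv2.INTER_CUBIC)
cv2.imwrite('pics/k3.png',cv2.convertScaleAbs(np.hstack([a,b]),alpha=1.5))
```

```text
-41.6197477123912 [0.46060075 0.30678563 0.08111151] [ 0.001342    0.01564217 -0.05042765] 0.005319263490581674 [-0.6535273   0.83182331  0.77392498]
-97.54792697136526 [0.46062172 0.30680975 0.08111204] [-0.01113198  0.03569767  0.00121998] 0.004773635583796645 [-0.28891855 -0.57772607  0.30350688]
17.4333
bar 73 [0.46063302 0.30608593 0.07894501] ((460.2341613769531, 305.8941345214844), (44.85783386230469, 11.725762367248535), 62.804012298583984)
```

View pics/k3.png

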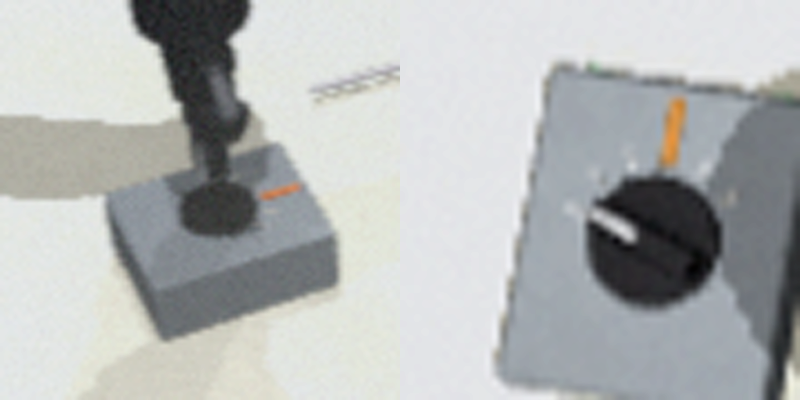

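Run:
```python
from h import *
t=dict(np.load('side.npz'));P=cloud(t)
m=P[155:245,130:220].reshape(-1,3)
for lo in np.arange(.052,.15,.006):
    k=m[(m[:,2]>lo)&(m[:,2]<=lo+.006)&(abs(m[:,0]-.46)<.1)]
    if len(k):print('%.3f'%lo,len(k),k.mean(0).round(4),k.min(0).round(3),k.max(0).round(3))
a=cv2.resize(t['img'][185:221,160:208],(800,600),interpolation=cv2.INTER_CUBIC)
cv2.imwrite('pics/k4.png',cv2.convertScaleAbs(a,alpha=2.5))
```

```text
0.052 266 [0.4577 0.3022 0.0539] [0.39  0.247 0.052] [0.525 0.364 0.058]
0.058 13 [0.4558 0.2957 0.0605] [0.445 0.281 0.058] [0.474 0.323 0.064]
0.064 4 [0.4502 0.2893 0.0676] [0.444 0.288 0.066] [0.455 0.291 0.07 ]
0.070 6 [0.4502 0.2897 0.0725] [0.445 0.288 0.071] [0.455 0.292 0.075]
0.076 17 [0.4534 0.2952 0.0792] [0.446 0.287 0.076] [0.46  0.307 0.082]
0.082 5 [0.4567 0.2942 0.0839] [0.449 0.288 0.082] [0.467 0.299 0.088]
0.088 8 [0.4528 0.2994 0.0916] [0.447 0.293 0.088] [0.469 0.312 0.094]
0.094 14 [0.4568 0.2944 0.0975] [0.447 0.289 0.094] [0.468 0.302 0.1  ]
0.100 11 [0.4544 0.3005 0.1021] [0.447 0.291 0.1  ] [0.467 0.317 0.105]
0.106 16 [0.4536 0.2958 0.1086] [0.447 0.289 0.107] [0.462 0.317 0.112]
0.112 14 [0.4534 0.2961 0.1143] [0.446 0.288 0.112] [0.465 0.311 0.117]
0.118 4 [0.453  0.3005 0.1205] [0.448 0.288 0.119] [0.46  0.313 0.122]
0.124 3 [0.4472 0.3103 0.1287] [0.446 0.297 0.127] [0.448 0.32  0.13 ]
0.130 13 [0.4509 0.2966 0.1338] [0.442 0.272 0.13 ] [0.467 0.332 0.136]
0.136 13 [0.4489 0.2824 0.1385] [0.442 0.266 0.136] [0.46  0.334 0.141]
0.142 12 [0.45   0.2847 0.1453] [0.441 0.263 0.143] [0.462 0.353 0.148]
0.148 13 [0.4483 0.2857 0.1512] [0.441 0.259 0.148] [0.465 0.35  0.153]
```

View pics/k4.png

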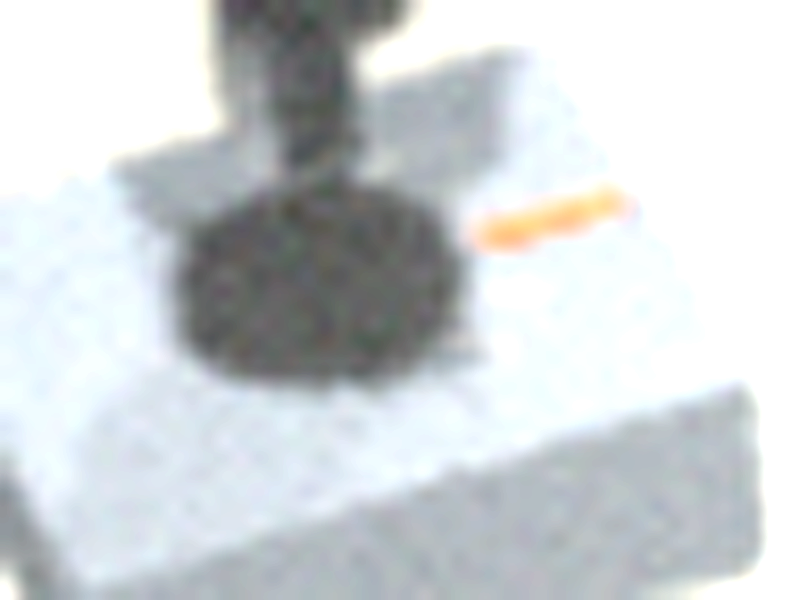

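Run:
```python
from h import *
for op in (.085,.048,.005):
    r.grip(op);s=r.sense();t=snap('side');P=cloud(t).reshape(-1,3)
    m=P[(np.hypot(P[:,0]-.5158,P[:,1]+.199)<.08)&(P[:,2]>.1)]
    k=m[m[:,2]<m[:,2].min()+.015]
    print(op,s['opening'],s['eef_pos'],s['time'],len(m),'zmin',np.sort(m[:,2])[[0,2,5,10,20]].round(4),k.mean(0),k.min(0),k.max(0))
```

```text
0.085 0.08502105098526627 [ 0.51578501 -0.19902117  0.20000414] 17.65 8500 zmin [0.217  0.2186 0.2205 0.2223 0.2242] [ 0.50868053 -0.20230847  0.22579815] [ 0.48477139 -0.25191379  0.21698653] [ 0.53432537 -0.14983418  0.23157719]
0.048 0.04824653080158706 [ 0.51581002 -0.1990119   0.2000209 ] 18.1583 8464 zmin [0.2084 0.2089 0.2091 0.211  0.2154] [ 0.50727111 -0.20548038  0.21690822] [ 0.49157457 -0.23661002  0.20837186] [ 0.52655091 -0.1679194   0.22325413]
0.005 0.0048615360416543185 [ 0.51579328 -0.1989551   0.2000003 ] 18.6917 8328 zmin [0.2046 0.2064 0.2086 0.2107 0.2147] [ 0.50772016 -0.20478787  0.2134506 ] [ 0.50018895 -0.21492744  0.20460141] [ 0.52228638 -0.18679968  0.2193263 ]
```

Shut, the fingertips are at z≈0.205 with the TCP reported at 0.200. The stated geometry would put them at 0.178, so the real fingers reach about 26 mm less far than stated, and they closed above the bar. I'll compensate for this, with a contact guard, and require a 12 mm opening before turning.

Run:
```python
from h import *
o=down(np.radians(62.8-90)).as_rotvec()
r.goto([.4606,.3066,.12],o);r.grip(.04)
print(r.move_straight([.4606,.3066,.0545],.1,stop_force=8))
r.grip(.005,40);s=r.sense();print(s['opening'],s['eef_pos'],s['ft_force'],s['time'])
assert .009<s['opening']<.016
q=np.array(s['joint_positions']);q[6]-=np.radians(62.8+7.5);r.move_joints(q)
s=r.sense();a=R.from_rotvec(s['tool_rot']).as_matrix()[:,0];print(np.degrees(np.arctan2(a[1],a[0])),s['opening'],s['wrist_torque'],s['ft_force'])
r.grip(.04);r.move_straight([.4606,.3066,.13],.2)
r.goto([.5158,-.199,.16],down(np.radians(-23.9-90)).as_rotvec());r.grip(.085)
t=snap('top');P=cloud(t);print(r.sense()['time'])
m=P.reshape(-1,3);m=m[(np.hypot(m[:,0]-.4606,m[:,1]-.3067)<.035)&(m[:,2]>.066)&(m[:,2]<.1)]
print('bar',len(m),m.mean(0),cv2.minAreaRect((m[:,:2]*1000).astype(np.float32)))
b=cv2.resize(t['img'][215:275,145:205],(500,500),interpolation=cv2.INTER_CUBIC)
cv2.imwrite('pics/k5.png',cv2.convertScaleAbs(b,alpha=1.5))
```

```text
False
0.011014149578284121 [0.46062509 0.3069932  0.05523592] [-2.17157461  0.32856212  6.39478081] 22.2083
-97.31228685131715 0.010920059996314081 [0.96318768 0.59232413 0.01774548] [-3.01573742  4.67890633  0.93539869]
26.6667
bar 82 [0.46057179 0.3059575  0.07829425] ((461.1720886230469, 306.77813720703125), (12.422496795654297, 45.90785598754883), 82.21633911132812)
```

View pics/k5.png

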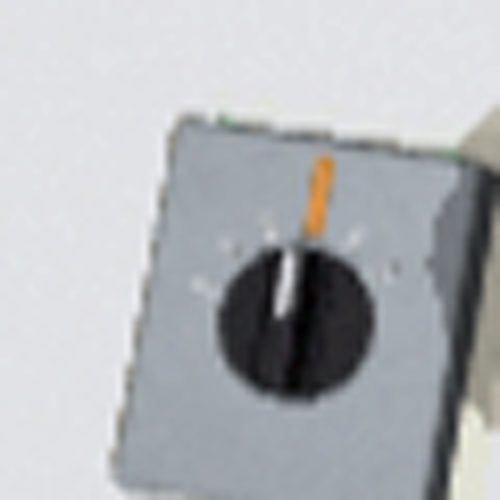

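Bar now at -7.8° against the box's -7.5°. The picture shows the pointer line parallel to the mark and in line with it, so the knob is set. Next I check IK options for the grasp and the hold.

```bash
cat >> h.py <<'E'
LENS=np.array([.6565,.1135,.3]);YAW=.045
def toolM(k,tilt): return R.from_euler('y',tilt,degrees=True)*R.from_matrix(np.array([[0,k,0],[k,0,0],[0,0,-1.]]))
MP=np.array([.5158,-.199,.012]);MR=R.from_euler('z',-23.9,degrees=True)
G=np.array([0,0,.050])   # grip centre in meter frame
def tcp(P,Rm,k,tilt,off=.0245): # meter pose -> TCP pose; grip centre sits off BEHIND tcp along tool z
    T=Rm*toolM(k,tilt); return P+Rm.apply(G)+off*T.as_matrix()[:,2],T.as_rotvec()
def hold(dist=.1):
    C=camR(YAW); return LENS+C.apply([-dist-.01,0,-.038]),C
E
python3 - <<'E'
from h import *
print('now',r.sense()['joint_positions'].round(2))
for k in(1,-1):
  for t in(0,8,15,22):
    print(k,t)
    for n,(P,Rm) in dict(grasp=(MP,MR),up=(MP+[0,0,.1],MR),pre=hold(.13),hold=hold()).items():
        p,o=tcp(P,Rm,k,t);q=r.ik(p,o);print('  ',n,p.round(3),None if q is None else np.round(q,2))
E
```

```text
now [-0.09  0.79  0.66  1.88 -0.72  0.73 -0.99]
1 0
   grasp [ 0.516 -0.199  0.037] [ 0.64  0.96 -0.63  1.9   0.97  0.62  0.53]
   up [ 0.516 -0.199  0.138] [ 0.76  0.85 -0.83  1.85  0.84  0.84  0.64]
   pre [0.557 0.109 0.2  ] [ 0.28  0.91 -1.25  2.42  1.98  1.24 -0.67]
   hold [0.58 0.11 0.22] [ 0.32  0.87 -1.25  2.34  1.94  1.16 -0.56]
1 8
   grasp [ 0.513 -0.198  0.038] [ 0.74  1.07 -0.84  1.76  0.91  0.92  0.63]
   up [ 0.513 -0.198  0.138] [ 0.83  0.98 -1.05  1.71  0.84  1.14  0.65]
   pre [0.555 0.109 0.198] [ 0.33  0.86 -1.25  2.3   1.79  1.07 -0.45]
   hold [0.578 0.11  0.218] [ 0.36  0.83 -1.25  2.22  1.72  1.02 -0.33]
1 15
   grasp [ 0.51  -0.196  0.038] [ 0.81  1.19 -1.05  1.63  0.93  1.21  0.64]
   up [ 0.51  -0.196  0.138] [ 0.81  1.03 -1.04  1.6   0.76  1.28  0.73]
   pre [0.552 0.109 0.197] [ 0.36  0.85 -1.25  2.19  1.58  0.99 -0.23]
   hold [0.575 0.11  0.216] [-0.36  0.54  0.04  2.14  1.19  0.11  0.11]
1 22
   grasp [ 0.507 -0.195  0.039] [ 0.78  1.24 -1.05  1.51  0.84  1.34  0.73]
   up [ 0.507 -0.195  0.139] [ 0.78  1.08 -1.04  1.48  0.69  1.42  0.79]
   pre [0.54
[... 617 characters left out ...]
7 -0.2   2.33  2.34  0.4   2.06]
   hold [0.578 0.11  0.218] [-0.37  0.55  0.01  2.25  2.44  0.25  1.98]
-1 15
   grasp [ 0.51  -0.196  0.038] [-0.01  1.07  0.6   1.68 -0.69  0.91 -1.05]
   up [ 0.51  -0.196  0.138] [-0.05  0.94  0.69  1.65 -0.61  1.07 -1.1 ]
   pre [0.552 0.109 0.197] [-0.36  0.56  0.    2.22  1.99  0.14  2.44]
   hold [0.575 0.11  0.216] [-0.52  0.56  0.29  2.15 -0.96  0.05 -0.89]
-1 22
   grasp [ 0.507 -0.195  0.039] [ 0.01  1.13  0.63  1.56 -0.64  1.09 -1.11]
   up [ 0.507 -0.195  0.139] [-0.02  1.    0.7   1.53 -0.56  1.24 -1.14]
   pre [0.549 0.109 0.196] [-0.62  0.61  0.46  2.13 -0.93  0.24 -0.91]
   hold [0.572 0.11  0.215] [-0.67  0.62  0.57  2.05 -0.86  0.35 -0.98]
```

Run:
```python
from h import *
k,t=-1,22
p,o=tcp(MP+[0,0,.1],MR,k,t);r.goto(p,o)
p,o=tcp(MP,MR,k,t);print(r.move_straight(p,.1,stop_force=8),r.sense()['ft_force'])
r.grip(.03,60);s=r.sense();print(s['opening'],s['eef_pos'],s['ft_force'],s['time'])
assert .044<s['opening']<.052
r.move_straight(p+[0,0,.1],.08);s=r.sense();print(s['opening'],s['ft_force'])
p,o=tcp(*hold(.13),k,t);r.goto(p,o);s=r.sense();print(s['eef_pos']-p,s['opening'],s['ft_force'],s['time'])
im=[]
for n,(x,y) in dict(side=(222,95),top=(205,120)).items():
    q=snap(n);im.append(cv2.resize(q['img'][y:y+100,x:x+100],(400,400),interpolation=cv2.INTER_CUBIC))
cv2.imwrite('pics/m1.png',cv2.convertScaleAbs(np.hstack(im),alpha=1.5))
```

```text
False [-0.66216795 -0.15844554 -0.49970428]
0.04732005008044038 [ 0.50785222 -0.19549858  0.03985789] [ 0.28435652 -0.33267786  4.33501377] 28.8083
0.04705625296713188 [-0.19052736  0.4498643  -0.88665715]
[ 8.54343724e-04 -1.22876654e-03  7.77894604e-05] 0.047199836179592315 [-0.22586858  0.1542834  -0.36365438] 31.4
```

View pics/m1.png

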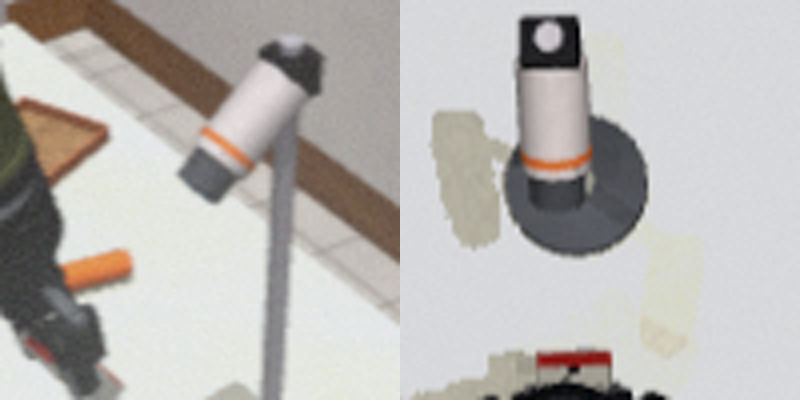

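```bash
cat > meas.py <<'E'
from h import *
def meas(dist):
    P,Rm=hold(dist)
    for n in('top','side'):
        t=dict(np.load(n+'.npz'));C=cloud(t);q=Rm.inv().apply(C.reshape(-1,3)-P);ok=(np.abs(q-[0,0,.033])<[.035,.04,.05]).all(1)
        im=t['img'].reshape(-1,3).astype(int)
        red=ok&(im[:,2]>1.8*im[:,1])&(im[:,2]>60);wh=ok&(im.min(1)>75)
        for nm,k in(('red',red),('white',wh)):
            if k.sum()>3:print(n,nm,k.sum(),'mean',q[k].mean(0).round(4),'min',q[k].min(0).round(4),'max',q[k].max(0).round(4))
        f=q[(wh|red)&(abs(q[:,0]-.01)<.012)]
        if n=='top' and len(f)>10:
            for _ in range(4):
                A=np.c_[f[:,1:],np.ones(len(f))];c=np.linalg.lstsq(A,f[:,0],rcond=None)[0];e=f[:,0]-A@c;f=f[abs(e)<.003]
            print('face x = %.3f y + %.3f z + %.4f'%tuple(c),len(f),'at dial',c[1]*.038+c[2],'std',e.std())
if __name__=='__main__': import sys;meas(float(sys.argv[1]))
E
python3 meas.py .13
```

```text
top red 54 mean [ 0.0104 -0.0041  0.0114] min [ 0.007  -0.0266  0.0036] max [0.0133 0.0202 0.0217]
top white 65 mean [ 0.0098 -0.0037  0.031 ] min [ 0.0069 -0.0265  0.0187] max [0.013  0.0199 0.0448]
face x = 0.015 y + -0.003 z + 0.0102 116 at dial 0.010095249750320832 std 0.0011759871726608386
side white 104 mean [-0.0036 -0.0126  0.0394] min [-0.0151 -0.0362 -0.    ] max [0.0105 0.0342 0.0809]
```

```bash
python3 - <<'E'
from h import *
P,C=hold(.1);p,o=tcp(P+C.apply([0,.0025,0]),C,-1,22)
r.move_straight(p,.05,orientation=o);r.pause(1.0);s=r.sense();print(s['eef_pos']-p,(R.from_rotvec(s['tool_rot'])*R.from_rotvec(o).inv()).magnitude(),s['opening'],s['time'],abs(s['qd']).max())
im=[]
for n,(x,y) in dict(side=(222,95),top=(205,120)).items():
    q=snap(n);im.append(cv2.resize(q['img'][y:y+100,x:x+100],(400,400),interpolation=cv2.INTER_CUBIC))
cv2.imwrite('pics/m2.png',cv2.convertScaleAbs(np.hstack(im),alpha=1.5))
T=dict(np.load('top.npz'));Q=cloud(T)
m=Q.reshape(-1,3);m=m[(np.hypot(m[:,0]-.4606,m[:,1]-.3067)<.035)&(m[:,2]>.066)&(m[:,2]<.1)]
print('bar',cv2.minAreaRect((m[:,:2]*1000).astype(np.float32)))
q=C.inv().apply(Q.reshape(-1,3)-LENS)
for a in np.arange(0,.08,.01):
    k=(q[:,0]>a)&(q[:,0]<a+.01)&(abs(q[:,1])<.03)&(abs(q[:,2])<.03);print('%.3f %.4f'%(a,(q[k,1].min()+q[k,1].max())/2),end='; ')
for n,c in dict(blue=(.5701,-.223),green=(.4611,-.1748)).items():
    m=Q.reshape(-1,3);m=m[(np.hypot(m[:,0]-c[0],m[:,1]-c[1])<.035)&(m[:,2]>.065)&(m[:,2]<.09)];print(n,cv2.minAreaRect((m[:,:2]*1000).astype(np.float32)))
E
python3 meas.py .1
```

```text
[ 3.90986133e-06  1.44825729e-05 -4.80904052e-06] 1.962419096246446e-05 0.047129301736330634 33.25 0.0018491657578142678
bar ((461.1807556152344, 306.6619567871094), (12.673894882202148, 45.98248291015625), 81.78716278076172)
0.000 -0.0003; 0.010 0.0003; 0.020 -0.0002; 0.030 -0.0008; 0.040 -0.0012; 0.050 -0.0005; 0.060 0.0001; 0.070 -0.0004; blue ((570.5114135742188, -223.3880615234375), (47.77008056640625, 20.37323760986328), 67.67427062988281)
green ((461.5721740722656, -174.2794952392578), (48.02012252807617, 20.47224998474121), 65.90880584716797)
top red 54 mean [0.0095 0.0006 0.0127] min [ 0.007  -0.0225  0.0039] max [0.0128 0.0239 0.0219]
top white 52 mean [ 0.0088 -0.0043  0.027 ] min [ 0.007  -0.0225 -0.0002] max [0.0108 0.0234 0.0467]
face x = 0.001 y + 0.006 z + 0.0090 105 at dial 0.009223334732576862 std 0.0010897768960084033
side white 93 mean [-0.0045 -0.0137  0.0366] min [-0.0155 -0.0288  0.003 ] max [0.0097 0.0323 0.0706]
```

View pics/m2.png

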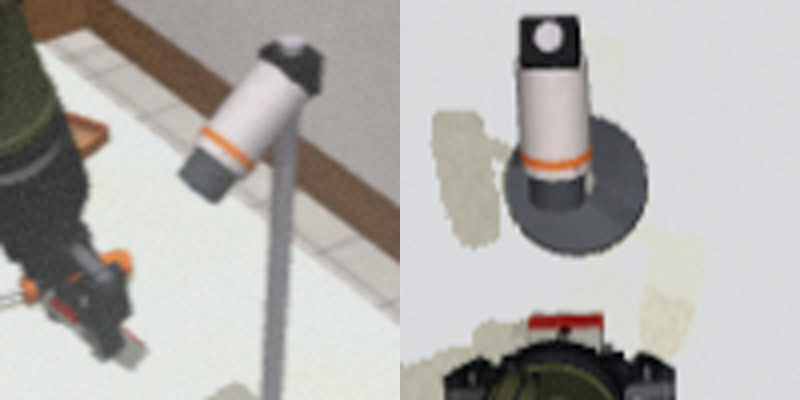

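The picture shows the meter held upright, leaning back, below the lens. In the top view its red band at crop (567,322) is in line with the head. All checks agree, so I'm handing in.

```bash
python3 -c "
from h import *
r.job_done();s=r.sense();print(s['time'],s['opening'])"
```

```text
the job is handed in; nothing more can be done
the job is handed in; nothing more can be done
```

The knob is set and the red meter is held still in front of the lens. I handed the job in at about 33.4 s of the 54 s allowed; no verdict is reported.

**Knob:** The first two tries missed, closing above the bar without moving the knob. The fingertips sit about 26 mm farther back than stated, and on the first try I also turned joint 7 the wrong way. With that corrected, the third try held the bar at 11 mm and turned it about 70° clockwise. The last check has the bar at about -8° and the box's +x axis at -7.5°, so it is on the mark to within about 1°.

**Meter:** It is gripped across its width with the tool tilted 22° (opening reads 47 mm). The last depth check in the lens frame gave:
- **Distance:** about 101 mm from lens to dial.
- **Sideways offset:** about 1 mm after a 2.5 mm correction.
- **Squareness:** face square to within about 0.5°.

The camera calibration adds about 2 mm of uncertainty. The height along the lens's up axis rests mainly on the grasp position; only the bottom edge was seen to agree. My early estimates of the camera head's yaw also disagreed, from -0.15 to +0.05 rad. I used 0.045, and the final images of the head fit that to about 1 mm.

**Everything else:** The blue and green meters are within about 1 mm of where they started. I did not measure the tin or the screwdriver again, but the arm never went near them. The camera was not touched.

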